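# Feed the guide block along the sanding fence with the push stick

## Task

Sand the underside of the wooden guide block (the one with two steel bushings): take the push stick by its handle, use its notched foot to press the block sideways against the fence of the sanding board, then feed it along the fence all the way to the end stop, keeping it against the fence. Keep the gripper itself off the block, do not lift the block, and leave the plain offcut alone. Finally set the push stick down standing upright on the board or table and let go.

Things in the scene. Friction and masses are not known exactly. Their poses are not given: they have to be found in the camera images.
- sanding_board: Fixed plywood sanding board, 150 (x) x 400 (y) x 12 mm, brown abrasive strip on top. Origin: centre of its underside, on the table. Fence: wooden rail all along its far (+x) edge, inner face at x = +53 mm, top 42 mm above the table. End stop: wooden bar across its left (+y) end, inner face at y = +184 mm, top 36 mm up. Feed is along +y; near side and right end are open.
- guide_block_center (a point): Guide block, loose, light wood, 60 (x) x 100 (y, along the fence) x 36 mm high, two steel bushings in its top, about 0.2 kg. Lies flat on the right half of the board, 15 to 35 mm clear of the fence, slightly askew. This point is its centre, 18 mm above its underside. Home, it is at x = +23, y = +134 mm in the board's frame.
- push_stick_grip (a point): Push stick, wood, 0.16 kg, upright on the table right of the board, turned. Point: on the handle's axis, 90 mm above the underside. Handle 26 (x) x 22 (y) mm, 30 to 115 mm up. Foot 30 mm high, an L from above: heel x -38 to 32, y -14 to 14 mm; lip x -38 to -20, on to y +64. Its notch takes the block's near rear corner: heel face y = +14, lip face x = -20. In use x faces the fence, y the feed.
- offcut_center (a point): Plain square wooden offcut, loose, 60 x 60 x 36 mm, no bushings, on the table beyond the push stick. This point is its centre. To be left where it is.
Not all that is in view belongs to the job. There is more than one size of the part that bears push_stick_grip; the job needs the smaller. What is shaped like the part that bears guide_block_center but blue is not meant.

How it is judged:
On the way, in this order (a step that is already met when the one before it is completed fails the run):
1. the block is pressed against the fence, before it is fed past the middle of the board (x of guide_block_center in the frame of sanding_board above 0.013 m and angle between the y axis of guide_block_center and the y axis of sanding_board, either way round below 0.18 rad and y of guide_block_center in the frame of sanding_board below 0 m), for 0.1 s.
2. the block has been fed along the fence to the end stop (x of guide_block_center in the frame of sanding_board above 0.013 m and angle between the y axis of guide_block_center and the y axis of sanding_board, either way round below 0.18 rad and y of guide_block_center in the frame of sanding_board above 0.122 m), for 0.2 s.
At the end, for the whole second after the job is handed in: The guide block lies flat on the board within 10 mm of the fence, within 12 mm of the end stop and within 10 degrees of the fence's direction; the push stick stands upright (within 10 degrees) on the board or the table; both at rest and released (all of step 2 and z of guide_block_center in the frame of sanding_board below 0.036 m and angle between push_stick_grip's own z axis and vertical below 0.17 rad and height (world z) of push_stick_grip below 0.108 m and linear speed of each of guide_block, push_stick below 0.02 m/s); the robot touches nothing.
It fails at once if the block leaves the fence by more than 12 mm while it is fed along the far half of the board (y of guide_block_center in the frame of sanding_board above 0 m and x of guide_block_center in the frame of sanding_board below 0.011 m).
It fails at once if the gripper or arm pushes the guide block (contact force between any of the fingers, the arm and guide_block above 0.5 N).
It fails at once if the guide block is lifted more than 12 mm or tipped over (z of guide_block_center in the frame of sanding_board above 0.042 m or angle between guide_block_center's own z axis and vertical above 0.35 rad).
It fails at once if the offcut is moved more than 20 mm (distance of offcut_center from where it was at the start of the episode above 0.02 m).
It also fails if it takes over 45 s, if anything falls off the work surface, if the arm or the gripper's body presses on something with over 40 N, if the wrist force passes 120 N, or if a joint passes its speed limit or range.

## Robot

A 6-joint arm with a two-finger parallel gripper is mounted at the origin on a cart in front of the work surface, level with it; the furniture and walls round the work are solid. World frame = base frame: x ahead of the robot, y to its left, z up, the work surface at z = 0. Lengths are in m, angles in rad, forces in N, time in s.
With the tool pointing down it reaches from about 0.35 to 0.975 m from the base axis. Payload 7.1 kg.
Tool frame: the origin (TCP) lies midway between the tips of the shut fingers; the grasp point (between the pads) lies 19 mm behind it; z points along the fingers, y is the line along which they close (so a half turn about z gives the same grasp; the last joint's range is limited). The gripper opens to 88 mm and grips with 3 to 60 N. Pads are 20 mm wide; open, the fingers measure 115 mm over their backs; the gripper's body (75 mm by 178 mm) begins 61 mm behind the grasp point.
Start: joints at [1.141, 0.423, 1.63, -0, 1.089, -0.019], TCP at [0.25, 0.573, 0.223] pointing down, gripper open.
Joint ranges: [-3, 3], [-0.9, 2.11], [0.09, 2.58], [-1.31, 4.45], [0.11, 2.69], [-2.54, 2.54]. Speed limits (rad/s): [2.39, 2.39, 3.01, 3.14, 3.14, 3.14].

## Interface

Orientations are given as a unit quaternion [w, x, y, z].
In Python, from station import move_pose, movel, movej, command_gripper, wait, inverse_kinematics, read_camera, camera_info, MotionError, job_done, get_time, get_joint_pos, get_qvel, get_effort, get_tcp_pos, get_ee_rot, get_ft_force, get_ft_torque, get_grip_width, get_finger_force gives the robot as it stands. Calls block until the motion is done:
- move_pose(position, orientation): joint-space move of the TCP to a pose.
- movel(position, frame=None, v=0.15, until_force=None): straight line of the TCP; frame=None keeps the orientation; v is the mean speed in m/s. With until_force (N) it stops when the force on the tool has changed by that much, and returns True; else False.
- movej(angles): joint-space move.
- command_gripper(opening): opening from 0.0 (shut) to 1.0 (fully open); the grip force is fixed at half the most; returns when the fingers have stopped.
- wait(seconds).
- inverse_kinematics(position, orientation): joint angles nearest the present ones, or None.
- read_camera(name): name is "scene" or "top" or "wrist"; returns the picture (400x640x3 uint8, red, green, blue); there is no depth.
- camera_info(name): a dict with "intrinsics" (3x3 intrinsics, pixels), "T" (4x4, takes a point from camera to world coordinates); the wrist camera has in their place "tool_from_camera" (4x4, takes a point from camera to tool coordinates, whose origin is the TCP and whose axes are the flange's). Camera axes: x right, y up, looking along -z (the intrinsics and any distortion apply to the point x, -y, -z); pixel columns grow to the right and rows downward; lengths in m; the calibration is good to about 2 mm. A picture is of the moment at which its call begins: read the wrist's pose just before it. camera_info takes no time and is no camera call.
A pose or a line that the arm cannot do raises MotionError and nothing moves.
- job_done(): hands the job in; it is judged then, once.
Readings, each from a call of its own:
- get_time(): time.
- get_joint_pos(): joint angles.
- get_qvel(): joint speeds.
- get_effort(): joint torques, N m.
- get_tcp_pos(): TCP position.
- get_ee_rot(): TCP orientation.
- get_ft_force(): force on the tool from outside, world axes, zero at the start.
- get_ft_torque(): the same for the moment, N m.
- get_grip_width(): opening from 0.0 (shut) to 1.0 (fully open).
- get_finger_force(): force on a finger pad.
Only numpy, scipy, OpenCV 4.12 (cv2) and the standard library are available. Lean on these libraries where they do the work, as an engineer would, in place of code of your own. Each camera call takes 0.05 s, during which the arm holds its last target. There are 200 camera calls.

## Working session

There is one attempt and no reset: what is moved stays moved. The work goes in short steps, each a Python script; the robot and the scene stay as the last script left them, time stands still between calls to the robot, and variables do not carry over. Pictures are saved under pics/ and viewed, at most 10 in all, crops included, and the job is handed in when it is done.

```bash
mkdir -p pics; ls
python3 - <<'E'
from station import *
import cv2,numpy as np
np.set_printoptions(precision=4,suppress=True)
for n in("top","scene"):
    im=read_camera(n);cv2.imwrite(f"pics/{n}0.png",im[...,::-1]);i=camera_info(n);print(i)
print(camera_info("wrist"),get_time())
E
```

```text
pics
{'intrinsics': array([[404.5293,   0.    , 315.6474],
       [  0.    , 404.5293, 203.8051],
       [  0.    ,   0.    ,   1.    ]]), 'T': array([[-0.0059,  0.9976, -0.0685,  0.5291],
       [-1.    , -0.0055,  0.0052, -0.2406],
       [ 0.0048,  0.0685,  0.9976,  1.0521],
       [ 0.    ,  0.    ,  0.    ,  1.    ]])}
{'intrinsics': array([[397.8608,   0.    , 320.5057],
       [  0.    , 397.8608, 197.0658],
       [  0.    ,   0.    ,   1.    ]]), 'T': array([[ 0.8853,  0.3252, -0.3323,  0.2603],
       [-0.4649,  0.6107, -0.641 , -0.9198],
       [-0.0055,  0.722 ,  0.6919,  0.8123],
       [ 0.    ,  0.    ,  0.    ,  1.    ]])}
{'intrinsics': array([[289.6705,   0.    , 315.4494],
       [  0.    , 289.6705, 198.9754],
       [  0.    ,   0.    ,   1.    ]]), 'tool_from_camera': array([[-0.0002,  0.9637,  0.2671,  0.0721],
       [ 1.    , -0.    ,  0.0007, -0.0004],
       [ 0.0007,  0.2671, -0.9637, -0.1632],
       [ 0.    ,  0.    ,  0.    ,  1.    ]])} 0.1
```

View pics/top0.png

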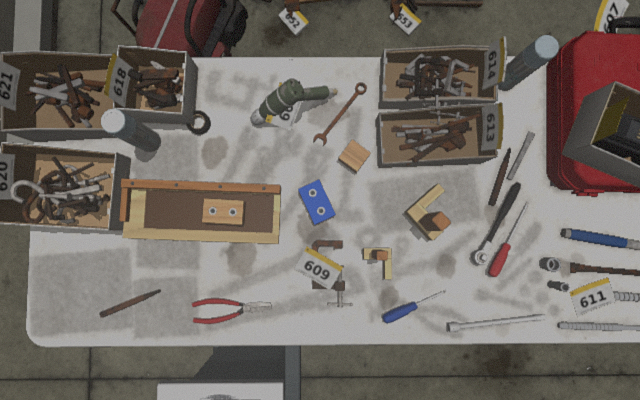

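View pics/scene0.png

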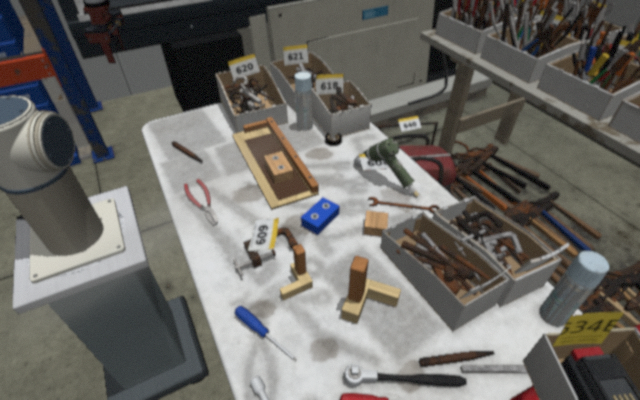

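The top view shows the board at cols 121–281, rows 180–243, with the bushed block at (222,211). The small push stick is at about (378,258), the large one at (430,212), the offcut at (353,155) and the blue decoy at (317,202). Next I'll enlarge the top view to get corner pixels.

Run:
```python
import cv2,numpy as np
im=cv2.imread("pics/top0.png")
a=cv2.resize(im[172:252,112:292],None,fx=4.4,fy=4.4,interpolation=cv2.INTER_CUBIC)
b=cv2.resize(im[240:285,350:400],None,fx=5,fy=5,interpolation=cv2.INTER_CUBIC)
c=np.zeros((600,792,3),np.uint8);c[:352]=a;c[355:580,:250]=b
d=cv2.resize(im[236:296,296:350],None,fx=4,fy=4);c[355:595,300:516]=d
cv2.imwrite("pics/crop1.png",c)
```

```text
(no output)
```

View pics/crop1.png

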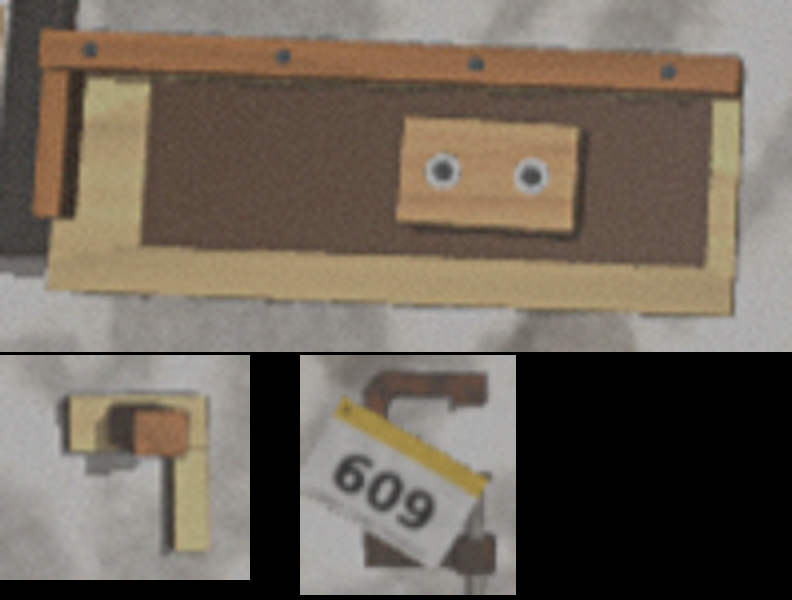

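The crop shows these points:
- Block top corners: (406,117), (579,127), (573,232), (396,221).
- Fence inner edge: (75,70) to (740,95). Near board edge: (47,290) to (733,315).
- Stick foot: outer corners (70,395), (208,395), (208,550). Its lip points towards −x world and the handle is at its lip end.

```bash
cat > h.py <<'E'
from station import *
import cv2,numpy as np
np.set_printoptions(precision=4,suppress=True)
def ray(uv,z,K,T):
    uv=np.atleast_2d(np.float64(uv))
    d=np.c_[(uv[:,0]-K[0,2])/K[0,0],-(uv[:,1]-K[1,2])/K[1,1],-np.ones(len(uv))]@T[:3,:3].T
    o=T[:3,3]
    return o+d*((z-o[2])/d[:,2])[:,None]
E
python3 - <<'E'
from h import *
i=camera_info("top");K,T=i["intrinsics"],i["T"]
f=lambda p,s,o,z:ray((np.array(p)+.5)/s-.5+o,z,K,T)[:,:2]
o=np.array([112,172])
fe=f([(80,71),(740,95)],4.4,o,.042);ne=f([(47,290),(733,315)],4.4,o,.012)
bl=f([(406,117),(579,127),(573,232),(396,221)],4.4,o,.048)
print(fe,ne,bl,bl.mean(0),sep="\n")
yaw=lambda a,b:np.arctan2(*(b-a)[::-1])
print("yaws",[np.degrees(v) for v in(yaw(fe[1],fe[0]),yaw(ne[1],ne[0]),yaw(bl[1],bl[0]),yaw(bl[2],bl[3]))], np.linalg.norm(ne[1]-ne[0]))
print([np.linalg.norm(bl[k]-bl[k-1]) for k in range(4)])
o=np.array([350,240-71])
print("foot",f([(70,395),(208,395),(208,550),(176,550),(70,452)],5,o,.03))
h=f([(134,411),(188,411),(188,455),(134,455)],5,o,.115);print(h,h.mean(0))
E
```

```text
[[ 0.6413  0.2193]
 [ 0.6256 -0.1562]]
[[ 0.5168  0.2488]
 [ 0.5    -0.1496]]
[[ 0.6135  0.032 ]
 [ 0.6073 -0.0657]
 [ 0.5481 -0.0627]
 [ 0.5548  0.0369]]
[ 0.5809 -0.0149]
yaws [np.float64(87.59754517641505), np.float64(87.57668395251137), np.float64(86.36584232545898), np.float64(86.11547086415173)] 0.39878568452656
[np.float64(0.0589156880688391), np.float64(0.09793272606503518), np.float64(0.05934609807426766), np.float64(0.0998253193878602)]
foot [[ 0.4882 -0.3659]
 [ 0.4878 -0.4354]
 [ 0.4106 -0.4339]
 [ 0.4107 -0.4179]
 [ 0.4597 -0.3655]]
[[ 0.4841 -0.3849]
 [ 0.4839 -0.4098]
 [ 0.4638 -0.4094]
 [ 0.4639 -0.3846]] [ 0.4739 -0.3972]
```

The measured sizes agree with the given ones: board 399 mm, block 59×99 mm, foot 70×77 mm. The stick grip point is (0.474, −0.397) with yaw about 89°. The board yaw is −2.4° and its origin about (0.583, 0.046). Next I'll check reachability for both half-turn options and grasp.

```bash
cat >> h.py <<'E'
BO=np.array([.583,.046]);BY=np.radians(-2.4);HALF=1
GZ=.056  # TCP height above stick underside when grasped
def q(yaw): # tool down; tool y along -/+ stick y
    a=yaw+(np.pi if HALF<0 else 0); return np.array([0,np.cos(a/2),np.sin(a/2),0])
def pose(x,y,z): # stick origin in board frame, underside height z
    c,s=np.cos(BY),np.sin(BY); return np.array([BO[0]+c*x-s*y,BO[1]+s*x+c*y,z+GZ])
S=np.array([.474,-.3973]);SY=np.radians(89.3)
E
python3 - <<'E'
import h
from h import *
print(get_ee_rot())
for H in(1,-1):
    h.HALF=H
    for p,a in((np.r_[S,.2],SY),(np.r_[S,GZ],SY),(pose(-.021,-.14,.15),BY),(pose(-.021,-.14,.014),BY),(pose(.013,.07,.014),BY),(pose(.013,.07,.2),BY)):
        print(H,inverse_kinematics(p,q(a)))
E
```

```text
[-0.0001  0.204   0.979  -0.0007]
1 [-0.7168  0.4393  1.6625 -0.      1.0398 -0.7046]
1 [-0.7168  0.6346  1.7305 -0.      0.7765 -0.7046]
1 [-0.1868  0.3545  1.7806 -0.      1.0065  1.4259]
1 [-0.1868  0.5537  1.853  -0.      0.7349  1.4259]
1 [ 0.1708  0.6039  1.7473 -0.      0.7903  1.7835]
1 [ 0.1708  0.3657  1.6351 -0.      1.1407  1.7835]
-1 [-0.7168  0.4393  1.6625 -0.      1.0398  2.437 ]
-1 [-0.7168  0.6346  1.7305 -0.      0.7765  2.437 ]
-1 [-0.1868  0.3545  1.7806 -0.      1.0065 -1.7157]
-1 [-0.1868  0.5537  1.853  -0.      0.7349 -1.7157]
-1 [ 0.1708  0.6039  1.7473 -0.      0.7903 -1.3581]
-1 [ 0.1708  0.3657  1.6351 -0.      1.1407 -1.3581]
```

Run:
```python
from h import *
move_pose([.48,.1,.30],q(SY))
move_pose(np.r_[S,.18],q(SY))
print("f",movel(np.r_[S,GZ],v=.12,until_force=8),get_tcp_pos())
command_gripper(0.0)
print(get_grip_width()*88,get_finger_force(),get_time())
movel(np.r_[S,.20],v=.2)
print(get_grip_width()*88,get_finger_force(),get_ft_force(),get_time())
move_pose(pose(-.021,-.14,.13),q(BY))
print(get_time(),get_tcp_pos(),get_grip_width()*88)
for n in("top","scene"): cv2.imwrite(f"pics/{n}1.png",read_camera(n)[...,::-1])
a=cv2.imread("pics/top1.png")[120:300,100:420];b=cv2.imread("pics/scene1.png")[90:330,140:460]
cv2.imwrite("pics/c2.png",np.vstack([cv2.resize(a,(520,292)),cv2.resize(b,(405,304))[:, :405] if 0 else cv2.copyMakeBorder(cv2.resize(b,(405,304)),0,0,0,115,0)]))
```

```text
f False [ 0.4745 -0.3977  0.0568]
21.525754774165012 29.96758282184601 6.0917
21.902380959477934 29.967475533485413 [ 0.223   1.1127 -2.6475] 6.9583
8.8 [ 0.5561 -0.0933  0.1857] 21.945377867277234
```

View pics/c2.png

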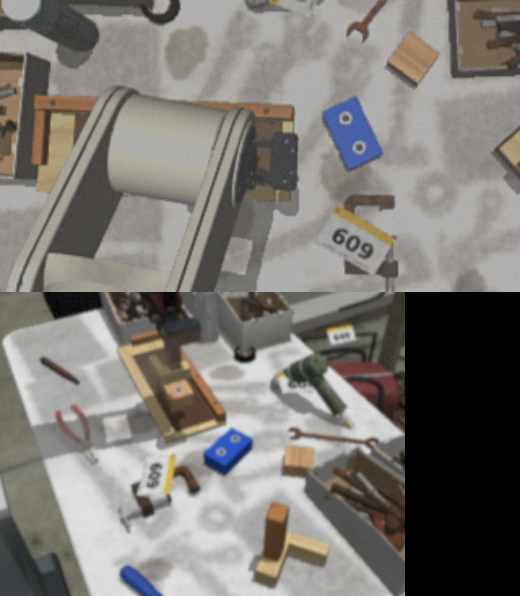

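The small stick is gone from the table and is held 21.5 mm wide. In the scene crop the bushed block is still on the board at about (178,388). I'll take one wrist look at the foot relative to the block.

Run:
```python
from h import *
print(get_tcp_pos(),get_ee_rot())
im=read_camera("wrist");cv2.imwrite("pics/w1.png",im[...,::-1])
```

```text
[ 0.5561 -0.0934  0.1859] [ 0.      0.9998 -0.0211 -0.0001]
```

View pics/w1.png

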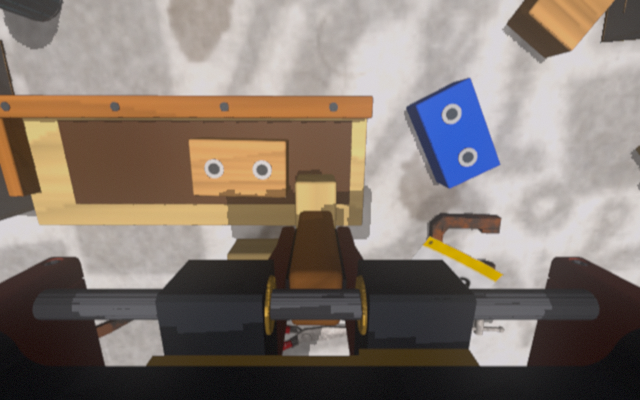

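The stick is held square: the heel's front edge is at (296–336, 181), pointing to the fence, and the lip reaches left at (255,250). The block is still at (238,168). Next I'll lower, close the heel gap, press and feed.

Run:
```python
from h import *
from scipy.spatial.transform import Rotation as R
i=camera_info("wrist");w=get_ee_rot();T=np.eye(4);T[:3,:3]=R.from_quat(np.r_[w[1:],w[0]]).as_matrix();T[:3,3]=get_tcp_pos();T=T@i["tool_from_camera"]
brd=lambda P:(P[:,:2]-BO)@np.array([[np.cos(BY),-np.sin(BY)],[np.sin(BY),np.cos(BY)]])
print("heel front",brd(ray([(296,181),(336,181)],get_tcp_pos()[2]-GZ+.03,i["intrinsics"],T)))
print("block",brd(ray([(190,139),(286,141),(287,196),(193,194)],.048,i["intrinsics"],T)))
print("fence",brd(ray([(60,118),(370,118)],.042,i["intrinsics"],T)))
print("now",brd(get_tcp_pos()[None]))
```

```text
heel front [[ 0.0124 -0.1282]
 [ 0.0124 -0.1549]]
block [[ 0.0328 -0.0134]
 [ 0.0307 -0.1112]
 [-0.0274 -0.1107]
 [-0.0251 -0.01  ]]
fence [[ 0.0535  0.1192]
 [ 0.0533 -0.1971]]
now [[-0.021  -0.1404]]
```

Run:
```python
from h import *
brd=lambda P:(P[:2]-BO)@np.array([[np.cos(BY),-np.sin(BY)],[np.sin(BY),np.cos(BY)]])
Z=.0140
st=lambda t,r=None:print(t,r,brd(get_tcp_pos()),get_tcp_pos()[2]-GZ,get_ft_force(),get_grip_width()*88,get_time())
movel(pose(-.021,-.14,.03),v=.12)
st("down",movel(pose(-.021,-.14,Z),v=.03,until_force=5))
st("heel",movel(pose(-.021,-.1225,Z),v=.03,until_force=4))
y=brd(get_tcp_pos())[1]
st("press",movel(pose(.017,y,Z),v=.03,until_force=6))
wait(.2);st("held")
for n in("wrist","scene"): cv2.imwrite(f"pics/{n}2.png",read_camera(n)[...,::-1])
```

```text
down False [-0.021 -0.14 ] 0.013885313506814885 [ 0.5559  0.8187 -1.1986] 21.546574407064636 10.6167
heel False [-0.021  -0.1224] 0.014007243875413931 [-0.3263 -0.4332 -2.3478] 22.056310226561028 11.35
press True [ 0.0118 -0.1222] 0.01314912697768799 [ 0.9333  0.0742 -2.0613] 22.09790511113274 12.3917
held None [ 0.0111 -0.1222] 0.01268654721279857 [-0.8007 -0.2378 -1.1742] 21.9956014614494 12.5917
```

View pics/wrist2.png

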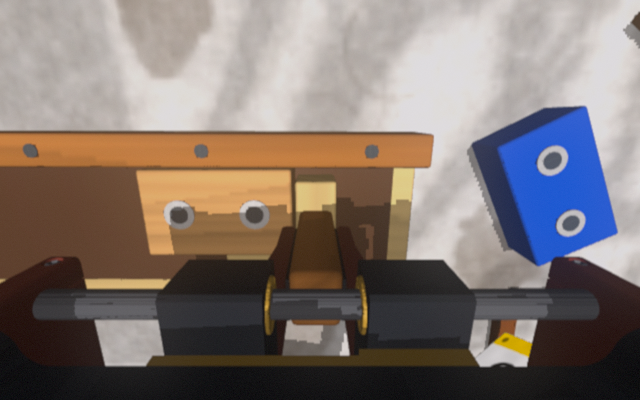

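The block's far edge (row 170) lies along the fence and its rear edge (col 292) is against the heel. Now the feed.

Run:
```python
from h import *
brd=lambda P:(P[:2]-BO)@np.array([[np.cos(BY),-np.sin(BY)],[np.sin(BY),np.cos(BY)]])
Z=.0140
st=lambda t,r=None:print(t,r,brd(get_tcp_pos()),get_tcp_pos()[2]-GZ,get_ft_force(),get_grip_width()*88,get_time())
movel(pose(.0135,-.122,Z),v=.03);st("pre")
st("feed",movel(pose(.0135,.055,Z),v=.06,until_force=15))
st("end",movel(pose(.0135,.078,Z),v=.03,until_force=8))
wait(.3);st("held")
cv2.imwrite("pics/wrist3.png",read_camera("wrist")[...,::-1])
```

```text
pre None [ 0.0125 -0.1219] 0.013568381997520855 [-3.9397  0.2318 -2.0853] 22.122145062070786 12.9417
feed False [0.0129 0.055 ] 0.013758735611887112 [-5.0068 -1.1626 -1.4674] 21.536248370267945 16.0417
end True [0.0123 0.072 ] 0.013267908980454345 [ 0.8489 -2.5863 -0.9818] 21.99281504814713 16.6417
held None [0.0107 0.0717] 0.012341263550381835 [-0.0848  0.5498  0.7991] 21.780226618875616 16.9417
```

View pics/wrist3.png

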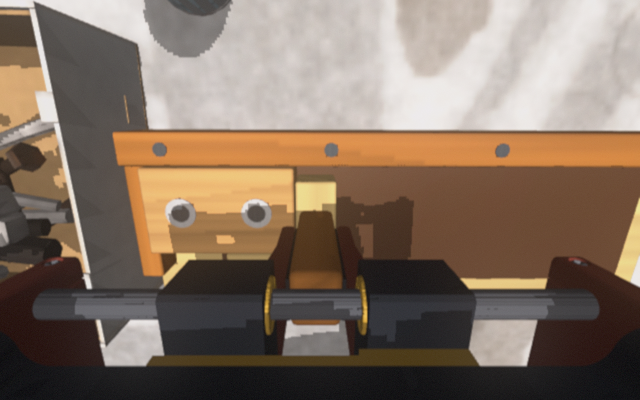

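The block is home, with its left edge at the end stop (col 138) and its far edge on the fence (row 168). Now set down, release and retreat.

Run:
```python
from h import *
p=get_tcp_pos()
print(movel(p-[0,0,.004],v=.01,until_force=4),get_tcp_pos()[2]-GZ)
command_gripper(0.6)
print(get_grip_width()*88,get_finger_force())
p=get_tcp_pos();movel([p[0],p[1],.20],v=.12)
move_pose([.45,-.1,.28],q(BY));wait(.5);print(get_time())
for n in("top","scene"): cv2.imwrite(f"pics/{n}4.png",read_camera(n)[...,::-1])
a=cv2.imread("pics/top4.png")[150:260,100:300];b=cv2.imread("pics/scene4.png")[90:230,200:380]
cv2.imwrite("pics/c4.png",np.hstack([cv2.resize(a,(400,220)),cv2.resize(b,(283,220))]))
```

```text
True 0.012291312643650791
52.875819889900136 0.0
20.6833
```

View pics/c4.png

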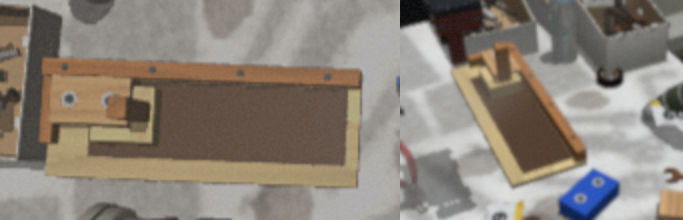

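The block sits in the corner of fence and stop at (90,98). The stick stands upright behind it at (130,110), released.

```bash
python3 -c "
from station import *
print(job_done(),get_time())"
```

```text
the job is handed in; nothing more can be done
the job is handed in; nothing more can be done
```

The job is handed in at about 21 s of the 45 s allowed: the guide block is against the fence and end stop, and the push stick stands upright on the board, released; the judge's verdict was not shown.

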